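Sweep the loose tube fittings into the catch tray

ROBOT

A 6-joint arm with a two-finger parallel gripper is mounted at the origin on the work surface. World frame = base frame: x ahead of the robot, y to its left, z up, the work surface at z = 0. Lengths are in m, angles in rad, forces in N, time in s.
With the tool pointing down it reaches from about 0.3 to 0.875 m from the base axis. Payload 6.4 kg.
Tool frame: the origin (TCP) lies on the centre line of the jaws, within the pads' length; the fingertips stand 14 mm ahead of it and the grasp point (between the pads) lies 5 mm behind it; z points along the fingers, y is the direction in which the jaws open and shut (so a half turn about z gives the same grasp; the last joint's range is limited). The gripper opens to 85 mm and grips with 20 to 120 N. Pads are 22 mm wide; open, the fingers measure 114 mm over their backs; the gripper's body (76 mm by 85 mm) begins 54 mm behind the grasp point. The pads swing forward as they close: fully open they stand 13 mm farther back than shut.
Start: joints at [-1.51, 0.181, 1.607, -0, 1.354, -0.206], TCP at [0.152, -0.555, 0.245] pointing down, gripper open.
Joint ranges: [-2.99, 2.99], [-0.89, 2.07], [0.3, 2.58], [-1.14, 4.28], [0, 2.63], [-3.12, 3.12]. Speed limits (rad/s): [2.57, 2.57, 3.01, 3.14, 3.14, 3.14].

INTERFACE

Orientations are given as a unit quaternion [w, x, y, z].
In Python, from bench import * gives the robot as it stands.
- The arm moves only by the tool servo_tool, never from a script. Its argument "plan" is a list that holds one entry, the list of rows, each a list of 5 numbers: the shift along the world's x, y, z in m, then the turn about the world's z in rad, then the gripper command: -1 is shut, 1 is fully open, values between are in proportion. In form: [[[tx, ty, tz, roll, claw], ...]]. A call has 1 to 8 rows; each row shifts and turns the commanded pose from where the row before left it; what a row does not reach is not made up. A row lasts 1/10 s, in which the tool goes at most 50 mm and 8.59 degrees, less where a joint would pass 70% of its speed; a pose out of reach is approached as far as the arm can. A call with a gripper value outside its range is refused whole. The fingers move at their own pace and stop on an object; the grip force is fixed at half the most. Time passes only in rows, so rows that do not move let the fingers close. It gives the time, the measured TCP pose, the force and the opening at its end, in the units of the state.
- get_obs(): the state, without advancing time (a new reading comes with each control period).
- camera(name): name is "scene" or "side" or "wrist"; returns a dict with "img" (420x560x3 uint8, blue, green, red), "camera_matrix" (3x3 intrinsics, pixels), "rvec" (rotation vector, rad) and "tvec" (3), from world to camera coordinates, as OpenCV has them. Camera axes: x right, y down, z forward; pixel columns grow to the right and rows downward; lengths in m; the calibration is good to about 2 mm. A picture is of the moment at which its call begins. There is no depth.
- hand_in(): hands the job in, once; it reports no verdict.
Trained networks look in a picture, given as the dict that the camera call returned (one of the last four; its "shot" number tells which), for a name from the list of things; names that differ only in an ending like _2 or _b are one class to them, and where a whole thing is asked for, a point or a joint stands for the part that bears it (a point fixed in the world has none). Each returns a list of dicts, best first, with "conf" (0 to 1); they miss things now and then, are a little off and sometimes report something else, mostly with a low value. They report only what shows in the picture. A call takes as long as a camera call.
- trace(picture, thing): "mask" (420x560 bool, what is visible of it) and "rect" ([left, top, right, bottom] as shares, 0 to 1, of the picture: columns of its width, rows of its height, round what is visible of it).
- pinpoint(picture, thing): "centre" ([row, column] as shares, 0 to 1, of the picture: columns of its width, rows of its height: a listed point, or the origin of a listed thing).
The state is a dict: "time_s": time; "q": joint angles; "dq": joint speeds; "joint_efforts": joint torques, N m; "eef_pos": TCP position; "eef_rot": TCP orientation; "wrist_force": force on the tool from outside, world axes, zero at the start; "torque": the same for the moment, N m; "opening": opening from 0.0 (shut) to 1.0 (fully open).
Only numpy, scipy, OpenCV 4.12 (cv2) and the standard library are available. Lean on these libraries where they do the work, as an engineer would, in place of code of your own. Each camera call takes 0.05 s, during which the arm holds its last target.

TASK

Clear the fitting-out board: with the closed fingers, sweep the red, the black and the green tube fitting along the board and off its end into the blue catch tray, so that all three lie in it. Only push them along, never pick them up or let them drop onto the bench; leave the blue vial on the board, the clear pot and the steel post clamp standing where they are, do not touch the white lens tray at the other end, and finish clear of everything.

Things in the scene. Friction and masses are not known exactly. Their poses are not given: they have to be found in the camera images.
- board: fixed aluminium plate on the bench, 240 mm along its x by 260 mm along its y, flat top 32 mm above its origin (centre of the underside, on the bench top). Along both long sides (at x = +-117 mm) runs a blue rail 5 mm wide, 6 mm above the plate; the ends at y = +-130 mm have no rail, and one tray stands against each. Its heading varies; its whole top is otherwise flat (the dark dots are only holes to look at).
- catch_tray: blue open tray, fixed, 230 mm along x by 108 mm along y, walls 4 mm thick and 24 mm high (so 8 mm lower than the board's top), floor 4 mm thick; origin at the centre of its underside. It stands parallel to the board, 4 mm off one of its ends (origin 188 mm from the board's origin along the board's +y or -y: which end varies).
- lens_tray: white tray of the same size at the board's other end, fixed, with a grey liner and six black lens mounts in it; origin at the centre of its underside. Not to be touched.
- fitting_red_center (a point): centre (half-way up, 9 mm above its underside) of the red knurled plastic tube fitting: a round flange 24 mm across and 8 mm high with a knurled head 18 mm across on top, 18 mm high overall, about 18 g; it stands loose on its flange on the board and slides (does not roll) when pushed low
- fitting_black_center (a point): centre (half-way up, 9 mm above its underside) of the black knurled plastic tube fitting: a round flange 24 mm across and 8 mm high with a knurled head 18 mm across on top, 18 mm high overall, about 18 g; it stands loose on its flange on the board and slides (does not roll) when pushed low
- fitting_green_center (a point): centre (half-way up, 9 mm above its underside) of the green knurled plastic tube fitting: a round flange 24 mm across and 8 mm high with a knurled head 18 mm across on top, 18 mm high overall, about 18 g; it stands loose on its flange on the board and slides (does not roll) when pushed low
- fitting_red: the red fitting: origin at the centre of its underside, z along its axis, upwards when it stands
- fitting_black: the black fitting, likewise
- fitting_green: the green fitting, likewise
- vial: closed blue vial with a blue cap and a pale label, 26 mm across, 55 mm high, standing loose on the board near its +x side; origin at the centre of its underside, z up. To be left alone.
- pot: open clear plastic pot, 60 mm across, 42 mm high, standing loose on the bench beyond the board's +x side; origin at the centre of its underside. To be left alone.
- post_clamp: steel post clamp, 40 mm across at its foot, 50 mm high, standing loose on the bench beyond the board's +x side; origin at the centre of its underside. To be left alone.

How it is judged:
At the end, for the whole second after the job is handed in: All three fittings lie at rest in the blue catch tray (centres within its inner walls and below 36 mm above the bench), and the vial, the pot and the post clamp stand upright within 12 mm of where they were (x of fitting_red_center in the frame of catch_tray between -0.11 and 0.11 m and y of fitting_red_center in the frame of catch_tray between -0.05 and 0.05 m and z of each of fitting_red_center, fitting_black_center, fitting_green_center in the frame of catch_tray below 0.036 m and linear speed of each of fitting_red, fitting_black, fitting_green below 0.03 m/s and x of fitting_black_center in the frame of catch_tray between -0.11 and 0.11 m and y of fitting_black_center in the frame of catch_tray between -0.05 and 0.05 m and x of fitting_green_center in the frame of catch_tray between -0.11 and 0.11 m and y of fitting_green_center in the frame of catch_tray between -0.05 and 0.05 m and distance of each of vial, pot, post_clamp from where it was at the start of the episode below 0.012 m and angle between each of vial, pot, post_clamp's own z axis and vertical below 0.2 rad); the robot touches nothing.
It fails at once if a fitting is lifted: its centre rises more than 15 mm above where it stood on the board (height (world z) of any of fitting_red_center, fitting_black_center, fitting_green_center above 0.056 m).
It fails at once if a fitting falls off beside the board and trays, onto the bench ((height (world z) of fitting_red_center below 0.03 m and (x of fitting_red_center in the frame of catch_tray above 0.117 m or x of fitting_red_center in the frame of catch_tray below -0.117 m or y of fitting_red_center in the frame of catch_tray above 0.06 m or y of fitting_red_center in the frame of catch_tray below -0.06 m)) or (height (world z) of fitting_black_center below 0.03 m and (x of fitting_black_center in the frame of catch_tray above 0.117 m or x of fitting_black_center in the frame of catch_tray below -0.117 m or y of fitting_black_center in the frame of catch_tray above 0.06 m or y of fitting_black_center in the frame of catch_tray below -0.06 m)) or (height (world z) of fitting_green_center below 0.03 m and (x of fitting_green_center in the frame of catch_tray above 0.117 m or x of fitting_green_center in the frame of catch_tray below -0.117 m or y of fitting_green_center in the frame of catch_tray above 0.06 m or y of fitting_green_center in the frame of catch_tray below -0.06 m))).
It fails at once if the vial, the pot or the post clamp is moved more than 12 mm or tipped (distance of any of vial, pot, post_clamp from where it was at the start of the episode above 0.012 m or angle between any of vial, pot, post_clamp's own z axis and vertical above 0.2 rad).
It fails at once if the lens tray is touched (more than 1 N), by the robot or by a fitting (contact force between lens_tray and anything else above 1 N).
It also fails if it takes over 64 s, if anything falls off the work surface, if the arm or the gripper's body presses on something with over 40 N, if the wrist force passes 120 N, or if a joint passes its speed limit or range.

## Working session

There is one attempt and no reset: what is moved stays moved. The work goes in short steps, Python scripts to look and compute and a tool call to move; the robot and the scene stay as the last step left them, time stands still between calls to the robot, and variables do not carry over. Pictures are saved under pics/ and viewed, and the job is handed in when it is done.

Besides the shell and the picture viewer there is one more tool, called after "Call:" in YAML: its name, and indented under it one key for each argument. servo_tool: Moves the arm, as the interface text tells. Its arguments: {"type":"object","properties":{"plan":{"type":"array"}},"required":["plan"]}

```bash
mkdir -p pics; ls
cat > h.py <<'E'
from bench import *
import numpy as np, cv2
def ray(p,uv):
    R,_=cv2.Rodrigues(np.array(p["rvec"],float)); t=np.array(p["tvec"],float).reshape(3)
    n=cv2.undistortPoints(np.array([[uv]],float),np.array(p["camera_matrix"]),None)[0,0]
    return -R.T@t, R.T@np.array([n[0],n[1],1])
def onz(p,uv,z):
    o,d=ray(p,uv); return o+d*(z-o[2])/d[2]
def proj(p,X):
    return cv2.projectPoints(np.array(X,float).reshape(-1,3),np.array(p["rvec"],float),np.array(p["tvec"],float),np.array(p["camera_matrix"]),None)[0][:,0]
E
python3 - <<'E'
from h import *
Z=dict(fitting_red_center=.041,fitting_black_center=.041,fitting_green_center=.041,vial=.032,pot=0,post_clamp=0,board=0,catch_tray=0,lens_tray=0)
for c in ["scene","side","wrist"]:
    p=camera(c); cv2.imwrite(f"pics/{c}0.png",p["img"])
    print(c, -cv2.Rodrigues(np.array(p["rvec"]))[0].T@np.array(p["tvec"]).reshape(3))
    for k,z in Z.items():
        r=pinpoint(p,k)
        for e in r[:1]:
            uv=(e["centre"][1]*560,e["centre"][0]*420); print(k,round(e["conf"],2),np.round(uv),np.round(onz(p,uv,z),4))
print(get_obs())
E
```

```text
pics
scene [1.11804763 0.11893526 0.56862058]
fitting_red_center 0.67 [299. 191.] [0.5746 0.0612 0.041 ]
fitting_green_center 0.51 [289. 156.] [0.4812 0.0273 0.041 ]
vial 0.97 [278. 221.] [0.6449 0.0348 0.032 ]
pot 0.75 [204. 273.] [ 0.751  -0.0685  0.    ]
post_clamp 0.95 [315. 285.] [0.7429 0.1116 0.    ]
board 0.78 [271. 197.] [0.5604 0.0058 0.    ]
catch_tray 0.63 [174. 187.] [ 0.5656 -0.1853  0.    ]
lens_tray 0.75 [371. 210.] [0.5616 0.1962 0.    ]
side [ 0.26306349 -0.44427972  0.64003004]
fitting_red_center 0.55 [228. 224.] [0.5749 0.0704 0.041 ]
fitting_black_center 0.72 [209. 243.] [0.5291 0.0555 0.041 ]
fitting_green_center 0.63 [190. 273.] [0.4754 0.0245 0.041 ]
vial 0.65 [273. 219.] [0.641  0.0403 0.032 ]
pot 0.82 [367. 239.] [ 0.7485 -0.069   0.    ]
post_clamp 0.72 [289. 188.] [0.7332 0.1095 0.    ]
board 0.78 [246. 273.] [0.5553 0.0022 0.    ]
catch_tray 0.86 [333. 350.] [ 0.5635 -0.1824  0.    ]
lens_tray 0.57 [180. 210.] [0.5532 0.1876 0.    ]
wrist [ 0.23199168 -0.53161856  0.3747983 ]
{'time_s': 1.5, 'q': array([-1.51029812e+00,  1.80786956e-01,  1.60702608e+00,  9.99599984e-07,
        1.35380822e+00, -2.06276767e-01]), 'dq': array([-0.00082245,  0.00010218,  0.00011484,  0.00041524, -0.00016696,
        0.00244287]), 'joint_efforts': array([ 2.09113488e-03, -4.44839180e+01, -3.51672149e+01, -1.68333022e-04,
        6.06681388e-04, -9.20910452e-06]), 'eef_pos': array([ 0.15161263, -0.55465164,  0.24528317]), 'eef_rot': array([-1.42276377e-05,  9.91117086e-01,  1.32992190e-01,  1.52826042e-06]), 'wrist_force': array([0.34486542, 0.44612865, 0.60426167]), 'torque': array([ 0.00569464,  0.02351923, -0.01246159]), 'opening': 0.9977445026536188}
```

View pics/scene0.png

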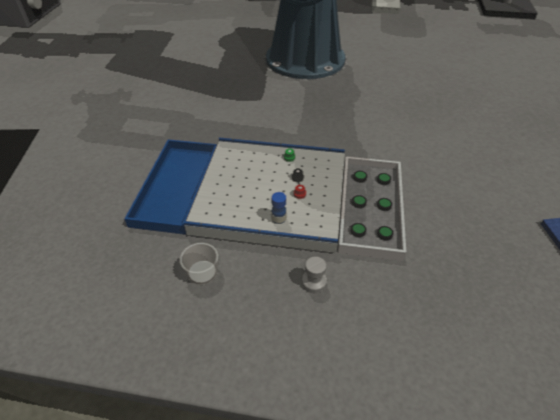

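View pics/side0.png

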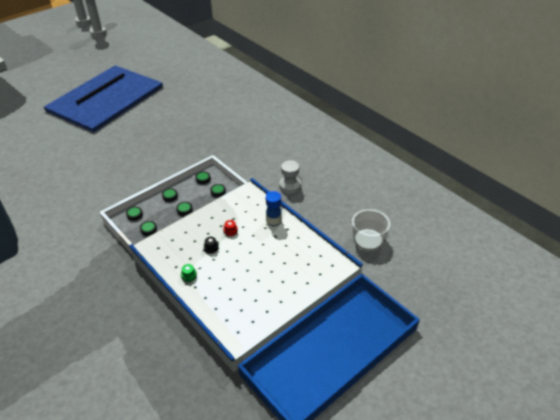

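Catch tray is at the world −y end; the fittings are spread over three lanes: red at scene (299,191), black (298,174), green (289,155). The vial is at (279,215). Next I refine the board pose and the fitting positions.

Run:
```python
from h import *
from scipy.optimize import least_squares
P=[camera("scene"),camera("side")]
names=["fitting_red","fitting_black","fitting_green","vial","pot","post_clamp","board","catch_tray","lens_tray"]
hz=dict(fitting_red=.041,fitting_black=.041,fitting_green=.041,vial=.0595)
for k in ["fitting_red","fitting_black","fitting_green","vial"]:
    rs=[]
    for p in P:
        m=trace(p,k)
        if not m: print(k,"none");continue
        mm=m[0]["mask"]; ys,xs=np.nonzero(mm); uv=(xs.mean()+.5,ys.mean()+.5)
        print(k,round(m[0]["conf"],2),mm.sum(),np.round(uv,1),np.round(onz(p,uv,hz[k]),4)[:2])
# board: mask-corner quads
obs=[]
def bp(b,loc):
    c,s=np.cos(b[2]),np.sin(b[2]); L=np.array(loc,float)
    return np.c_[b[0]+c*L[:,0]-s*L[:,1], b[1]+s*L[:,0]+c*L[:,1], L[:,2]]
for i,p in enumerate(P):
    for k,y in (("board",0),("catch_tray",-.188),("lens_tray",.188)):
        r=pinpoint(p,k); 
        if r: obs.append((i,(0,y,0),(r[0]["centre"][1]*560,r[0]["centre"][0]*420)))
f=lambda b: np.concatenate([proj(P[i],bp(b,[l]))[0]-uv for i,l,uv in obs])
s=least_squares(f,[.56,0,0],loss="soft_l1"); print("board",s.x, np.round(s.fun,1))
b=s.x
for i,p in enumerate(P):
    im=cv2.resize(p["img"],None,fx=3,fy=3,interpolation=cv2.INTER_CUBIC)
    def poly(l,col):
        q=(proj(p,bp(b,l))*3).astype(int); cv2.polylines(im,[q],True,col,1)
    poly([(-.12,-.13,.032),(.12,-.13,.032),(.12,.13,.032),(-.12,.13,.032)],(0,255,0))
    for y in(-.188,.188): poly([(-.115,y-.054,.024),(.115,y-.054,.024),(.115,y+.054,.024),(-.115,y+.054,.024)],(0,255,255))
    c=im[380:780,350:1250] if i==0 else im[430:1260,280:1280]
    cv2.imwrite(f"pics/ov{i}.png",cv2.resize(c,None,fx=.8,fy=.8) if i==0 else cv2.resize(c,None,fx=.7,fy=.7))
```

```text
fitting_red 0.56 118 [300.  192.2] [0.5786 0.0634]
fitting_red 0.46 174 [230.2 228.6] [0.5715 0.0596]
fitting_black none
fitting_black 0.63 213 [210.4 245.1] [0.5282 0.0509]
fitting_green 0.7 127 [290.  155.7] [0.4803 0.03  ]
fitting_green 0.81 254 [188.5 273.2] [0.4731 0.0259]
vial 0.55 450 [279.3 207.9] [0.6406 0.0364]
vial 0.71 516 [273.5 208.7] [0.6392 0.0355]
board [0.55768056 0.00465448 0.01067289] [ 2.7  0.5 -0.8 -0.3  0.8 -0.5  1.  -1.4  0.1  3.8 -0.3  0.2]
```

View pics/ov0.png

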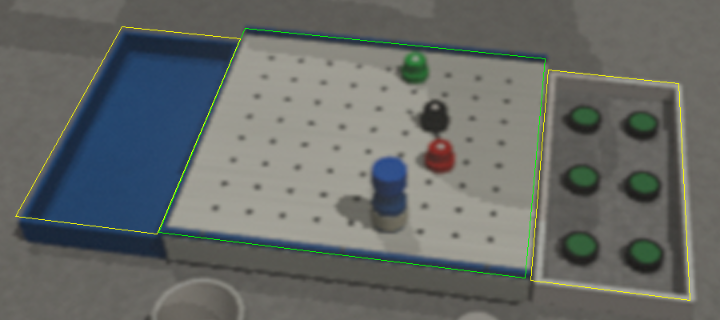

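View pics/ov1.png

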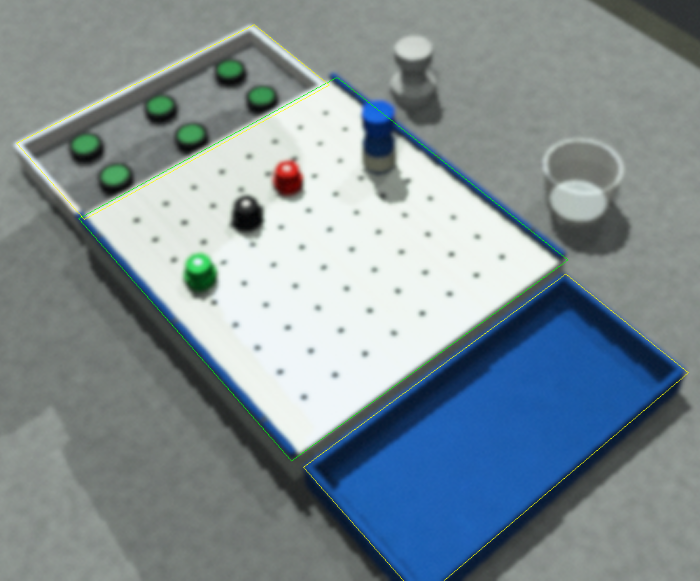

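Board fit is very good: origin (0.558, 0.005), heading 0.011 rad. Red is at about (0.575, 0.062), black (0.529, 0.053), green (0.477, 0.028). Now moving in, with the gripper closed and turned 90°.

Call:
servo_tool:
  plan:
    - [[0.025, 0.04, 0, 0.13, -1], [0.025, 0.04, 0, 0.13, -1], [0.025, 0.04, 0, 0.13, -1], [0.025, 0.04, 0, 0.13, -1], [0.025, 0.04, 0, 0.13, -1], [0.025, 0.04, 0, 0.13, -1], [0.025, 0.04, 0, 0.13, -1], [0.025, 0.04, 0, 0.13, -1]]

```text
time_s: 3.1
eef_pos: [0.3523, -0.2331, 0.2456]
eef_rot: [0.001, 0.793, 0.61, 0.0]
wrist_force: [1.8, -1.2, -0.8]
opening: 0.001
```

Call:
servo_tool:
  plan:
    - [[0.025, 0.04, 0, 0.13, -1], [0.025, 0.04, 0, 0.13, -1], [0.025, 0.04, 0, 0, -1], [0.025, 0.04, 0, 0, -1], [0.025, 0.04, 0, 0, -1], [0.025, 0.04, 0, 0, -1], [0.025, 0.04, 0, 0, -1], [0.025, 0.04, 0, 0, -1]]

```text
time_s: 3.9
eef_pos: [0.5524, 0.0873, 0.2455]
eef_rot: [0.0, 0.708, 0.706, 0.0]
wrist_force: [-0.2, -0.3, 0.1]
opening: -0.0
```

Call:
servo_tool:
  plan:
    - [[0.023, 0.013, -0.04, 0.013, -1], [0, 0, -0.04, 0, -1], [0, 0, -0.04, 0, -1], [0, 0, 0, 0, -1]]

```text
time_s: 4.3
eef_pos: [0.57, 0.0987, 0.1191]
eef_rot: [-0.004, 0.704, 0.71, -0.004]
wrist_force: [-1.0, 0.4, -0.7]
opening: -0.005
```

Run:
```python
from h import *
print(get_obs()["eef_pos"])
a=camera("side");b=camera("wrist");c=camera("scene")
cv2.imwrite("pics/s1.png",np.vstack([cv2.resize(a["img"][140:340,90:370],(560,400)),]))
cv2.imwrite("pics/w1.png",b["img"])
cv2.imwrite("pics/c1.png",cv2.resize(c["img"][100:300,120:420],(750,500)))
for k in ("red","black","green"):
  for n,p in (("side",a),("wrist",b)):
    for e in pinpoint(p,f"fitting_{k}_center")[:1]:
        uv=(e["centre"][1]*560,e["centre"][0]*420); print(n,k,round(e["conf"],2),np.round(uv),np.round(onz(p,uv,.041),4))
```

```text
[0.56997224 0.09871329 0.11908207]
side red 0.57 [229. 224.] [0.5759 0.0678 0.041 ]
wrist red 0.44 [277. 271.] [0.572  0.0665 0.041 ]
side black 0.62 [208. 245.] [0.5258 0.0537 0.041 ]
wrist black 0.72 [225. 287.] [0.533  0.0527 0.041 ]
side green 0.83 [188. 271.] [0.4755 0.0295 0.041 ]
wrist green 0.71 [149. 316.] [0.4734 0.0264 0.041 ]
```

View pics/w1.png

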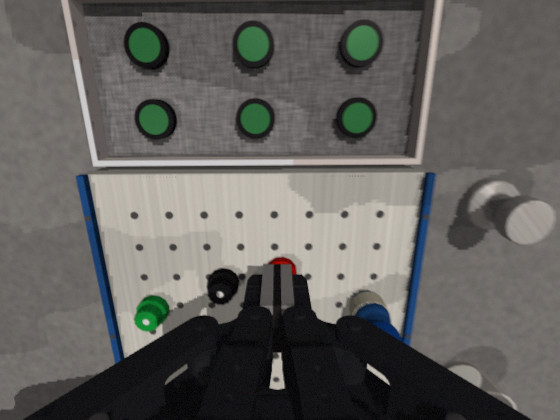

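View pics/c1.png

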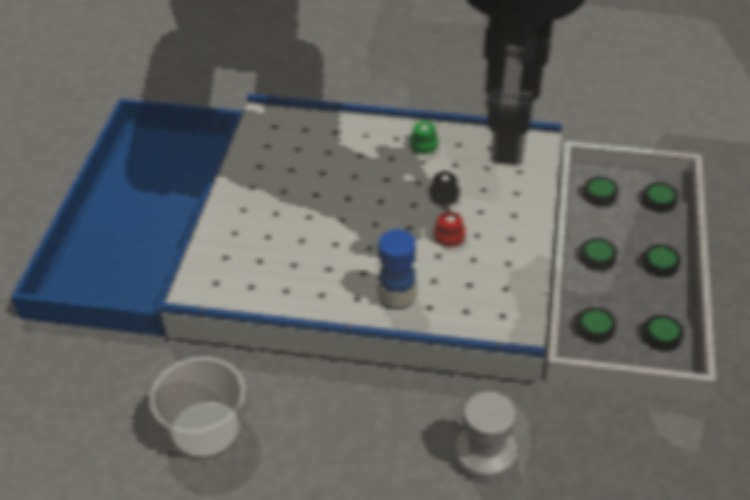

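View pics/s1.png

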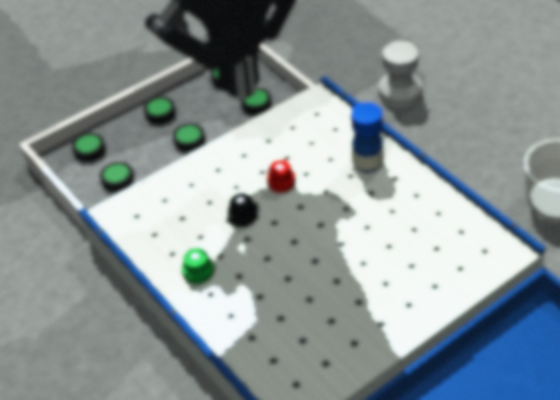

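Run:
```python
from h import *
p=camera("side"); print(get_obs()["eef_pos"])
for cu,cv in ((155,25),(185,45),(205,60),(262,95),(240,97),(290,10),(265,60)):
    o,d=ray(p,(90+cu/2,140+cv/2)); print(cu,cv,np.round(o+d*(.0987-o[1])/d[1],3))
```

```text
[0.57529409 0.09821793 0.12662333]
155 25 [0.511 0.099 0.198]
185 45 [0.53  0.099 0.17 ]
205 60 [0.543 0.099 0.15 ]
262 95 [0.587 0.099 0.091]
240 97 [0.568 0.099 0.1  ]
290 10 [0.62  0.099 0.157]
265 60 [0.593 0.099 0.123]
```

Knuckles clear the vial (about 40 mm half-width at vial-top height, against 52 mm available). Descending behind red.

Call:
servo_tool:
  plan:
    - [[-0.001, 0.001, -0.03, 0, -1], [0, 0, -0.026, 0, -1], [0, 0, -0.014, 0, -1], [0, 0, -0.005, 0, -1], [0, 0, 0, 0, -1], [0, 0, 0, 0, -1]]

```text
time_s: 5.4
eef_pos: [0.5746, 0.0993, 0.0515]
eef_rot: [0.001, 0.704, 0.71, 0.001]
wrist_force: [-0.1, 0.4, 0.8]
opening: -0.0
```

Call:
servo_tool:
  plan:
    - [[0, -0.005, 0, 0, -1], [0, -0.005, 0, 0, -1], [0, -0.006, 0, 0, -1], [0, -0.006, 0, 0, -1], [0, -0.006, 0, 0, -1], [0, -0.006, 0, 0, -1], [0, -0.003, 0, 0, -1], [0, 0, 0, 0, -1]]

```text
time_s: 6.2
eef_pos: [0.5736, 0.0618, 0.0503]
eef_rot: [-0.0, 0.704, 0.71, -0.0]
wrist_force: [-1.0, 0.2, 0.1]
opening: -0.001
```

```bash
cat > look.py <<'E'
from h import *
import sys
t=sys.argv[1]
print(get_obs()["eef_pos"],get_obs()["time_s"])
a=camera("side");c=camera("scene")
x=cv2.resize(a["img"][140:420,90:430],(400,330)); y=cv2.resize(c["img"][100:300,110:410],(400,267))
cv2.imwrite(f"pics/{t}.png",np.hstack([x,cv2.copyMakeBorder(y,0,63,0,0,0)]))
for k,z in (("fitting_red_center",.041),("fitting_black_center",.041),("fitting_green_center",.041),("vial",.032)):
  for n,p in (("side",a),("scene",c)):
    for e in pinpoint(p,k)[:1]:
        uv=(e["centre"][1]*560,e["centre"][0]*420); print(n,k,round(e["conf"],2),np.round(onz(p,uv,z),3)[:2],np.round(onz(p,uv,.013),3)[:2])
E
python3 look.py l1
```

```text
[0.57363411 0.06179126 0.05025997] 6.2
side fitting_red_center 0.69 [0.58  0.043] [0.595 0.065]
scene fitting_red_center 0.41 [0.572 0.032] [0.543 0.028]
side fitting_black_center 0.69 [0.528 0.058] [0.54  0.081]
side fitting_green_center 0.66 [0.476 0.024] [0.486 0.045]
scene fitting_green_center 0.58 [0.478 0.025] [0.444 0.02 ]
side vial 0.77 [0.641 0.041] [0.653 0.056]
scene vial 0.8 [0.642 0.032] [0.625 0.029]
```

View pics/l1.png

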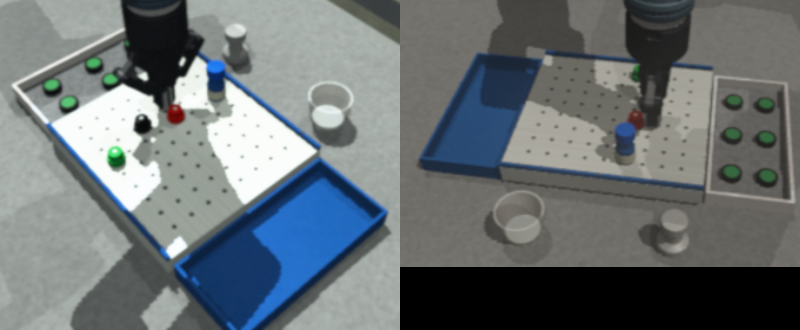

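Red (left view, (176,113)) is sliding ahead of the fingertip and the vial is well clear. Continuing the sweep.

Call:
servo_tool:
  plan:
    - [[0, -0.006, 0, 0, -1], [0, -0.008, 0, 0, -1], [0, -0.008, 0, 0, -1], [0, -0.008, 0, 0, -1], [0, -0.008, 0, 0, -1], [0, -0.008, 0, 0, -1], [0, -0.008, 0, 0, -1], [0, -0.006, 0, 0, -1]]

```text
time_s: 7.5
eef_pos: [0.5736, 0.0015, 0.0503]
eef_rot: [0.0, 0.704, 0.71, 0.0]
wrist_force: [0.1, -0.6, 0.2]
opening: -0.001
```

```bash
python3 look.py l2
```

```text
[0.57363421 0.00146737 0.05030559] 7.5
side fitting_red_center 0.72 [ 0.717 -0.1  ] [ 0.738 -0.083]
scene fitting_red_center 0.57 [ 0.567 -0.026] [ 0.538 -0.034]
side fitting_black_center 0.55 [0.527 0.052] [0.539 0.075]
scene fitting_black_center 0.73 [0.527 0.051] [0.496 0.048]
side fitting_green_center 0.47 [0.473 0.029] [0.483 0.051]
scene fitting_green_center 0.75 [0.654 0.041] [0.629 0.037]
side vial 0.59 [0.637 0.042] [0.649 0.057]
scene vial 0.75 [0.651 0.033] [0.634 0.03 ]
```

View pics/l2.png

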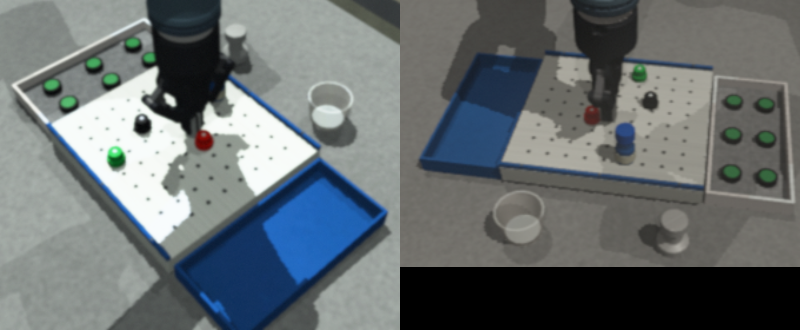

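Red (left view (203,140)) is still ahead of the fingers (the network's side detection of red was wrong: it took the pot).

Call:
servo_tool:
  plan:
    - [[0, -0.006, 0, 0, -1], [0, -0.008, 0, 0, -1], [0, -0.008, 0, 0, -1], [0, -0.008, 0, 0, -1], [0, -0.008, 0, 0, -1], [0, -0.008, 0, 0, -1], [0, -0.008, 0, 0, -1], [0, -0.006, 0, 0, -1]]

```text
time_s: 8.8
eef_pos: [0.5736, -0.0585, 0.0503]
eef_rot: [0.0, 0.704, 0.71, -0.0]
wrist_force: [0.3, -0.2, 0.6]
opening: 0.0
```

```bash
python3 look.py l3 | grep red
```

```text
side fitting_red_center 0.81 [ 0.574 -0.079] [ 0.589 -0.062]
scene fitting_red_center 0.51 [ 0.569 -0.082] [ 0.54  -0.093]
```

View pics/l3.png

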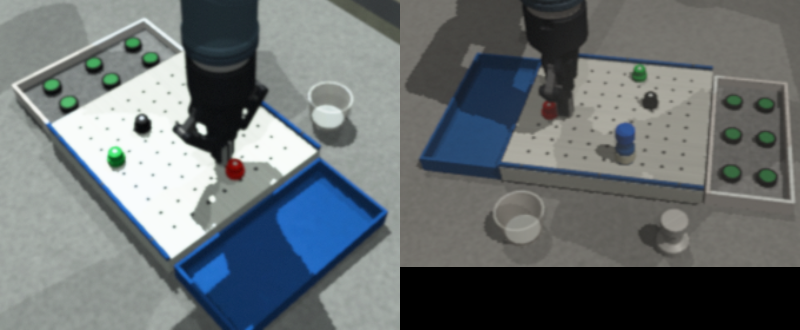

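Red at (0.572, −0.081), centred on the fingers. Pushing over the edge.

Call:
servo_tool:
  plan:
    - [[0, -0.006, 0, 0, -1], [0, -0.008, 0, 0, -1], [0, -0.008, 0, 0, -1], [0, -0.008, 0, 0, -1], [0, -0.008, 0, 0, -1], [0, -0.008, 0, 0, -1], [0, -0.008, 0, 0, -1], [0, -0.006, 0, 0, -1]]

```text
time_s: 10.1
eef_pos: [0.5736, -0.1186, 0.0503]
eef_rot: [0.0, 0.704, 0.71, -0.0]
wrist_force: [0.5, -0.4, 0.4]
opening: 0.001
```

Call:
servo_tool:
  plan:
    - [[0, -0.008, 0, 0, -1], [0, -0.008, 0, 0, -1], [0, -0.008, 0, 0, -1], [0, -0.008, 0, 0, -1], [0, 0, 0, 0, -1]]

```text
time_s: 10.6
eef_pos: [0.5737, -0.1509, 0.0504]
eef_rot: [0.0, 0.704, 0.71, -0.0]
wrist_force: [0.8, 0.5, -0.3]
opening: 0.001
```

```bash
python3 look.py l4 | grep red
```

```text
side fitting_red_center 0.57 [ 0.563 -0.157] [ 0.577 -0.144]
scene fitting_red_center 0.48 [ 0.6   -0.136] [ 0.573 -0.15 ]
```

View pics/l4.png

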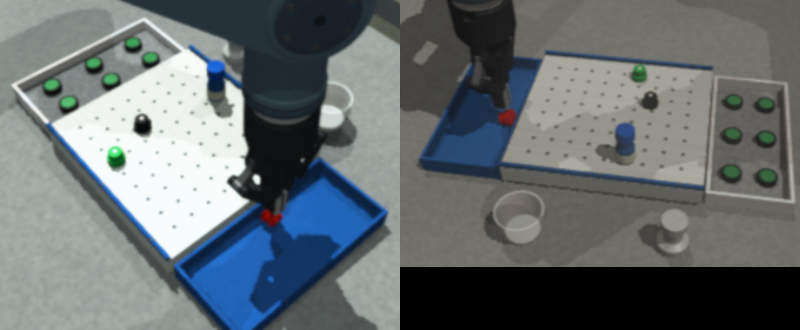

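Red has tipped into the tray at about (0.575, −0.147). Lifting clear and returning for black.

Call:
servo_tool:
  plan:
    - [[0, 0, 0.02, 0, -1], [0, 0, 0.03, 0, -1], [-0.01, 0.03, 0.03, 0, -1], [-0.01, 0.045, 0, 0, -1], [-0.01, 0.045, 0, 0, -1], [-0.01, 0.045, 0, 0, -1], [-0.004, 0.045, 0, 0, -1], [0, 0.03, 0, 0, -1]]

```text
time_s: 11.9
eef_pos: [0.5285, 0.0932, 0.1304]
eef_rot: [-0.0, 0.703, 0.711, 0.0]
wrist_force: [-0.3, 0.3, -0.4]
opening: -0.001
```

```bash
python3 look.py l5
```

```text
[0.52847815 0.09315022 0.13043387] 11.9
side fitting_red_center 0.63 [ 0.561 -0.156] [ 0.575 -0.143]
scene fitting_red_center 0.34 [0.597 0.016] [0.57 0.01]
side fitting_black_center 0.73 [0.468 0.018] [0.478 0.04 ]
scene fitting_black_center 0.51 [0.536 0.057] [0.505 0.054]
side fitting_green_center 0.55 [0.475 0.026] [0.484 0.048]
scene fitting_green_center 0.66 [0.485 0.023] [0.451 0.018]
side vial 0.64 [0.639 0.038] [0.651 0.053]
```

View pics/l5.png

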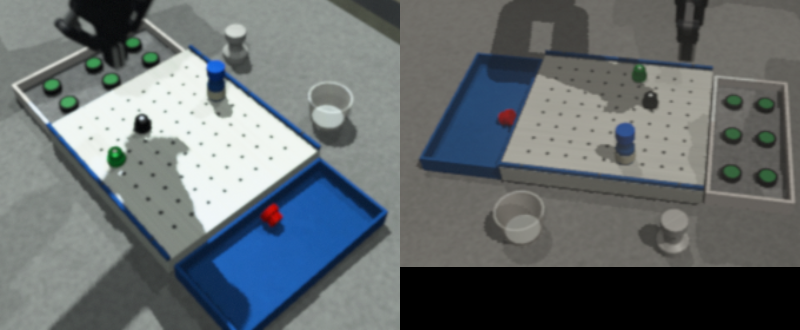

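Red lies in the tray. Fingers are now behind black; descending and sweeping it.

Call:
servo_tool:
  plan:
    - [[0, 0, -0.03, 0, -1], [0, 0, -0.03, 0, -1], [0, 0, -0.015, 0, -1], [0, 0, -0.005, 0, -1], [0, 0, 0, 0, -1], [0, -0.006, 0, 0, -1], [0, -0.006, 0, 0, -1], [0, -0.006, 0, 0, -1]]

```text
time_s: 13.2
eef_pos: [0.5304, 0.0717, 0.0513]
eef_rot: [0.001, 0.704, 0.71, 0.001]
wrist_force: [0.1, -0.8, 0.3]
opening: -0.005
```

Call:
servo_tool:
  plan:
    - [[0, -0.006, 0, 0, -1], [0, -0.008, 0, 0, -1], [0, -0.008, 0, 0, -1], [0, -0.008, 0, 0, -1], [0, -0.008, 0, 0, -1], [0, -0.008, 0, 0, -1], [0, -0.008, 0, 0, -1], [0, -0.006, 0, 0, -1]]

```text
time_s: 14.0
eef_pos: [0.53, 0.0118, 0.0507]
eef_rot: [0.0, 0.704, 0.71, 0.0]
wrist_force: [-0.0, 5.2, 6.0]
opening: 0.0
```

```bash
python3 look.py l6
```

```text
[0.52995334 0.01176583 0.05066622] 14.0
side fitting_red_center 0.8 [ 0.56  -0.159] [ 0.574 -0.146]
scene fitting_red_center 0.62 [ 0.592 -0.139] [ 0.564 -0.153]
side fitting_black_center 0.56 [ 0.529 -0.006] [0.541 0.014]
scene fitting_black_center 0.54 [ 0.54  -0.007] [ 0.509 -0.014]
side fitting_green_center 0.64 [ 0.529 -0.01 ] [0.542 0.011]
scene fitting_green_center 0.68 [0.479 0.03 ] [0.445 0.025]
side vial 0.67 [0.642 0.045] [0.654 0.06 ]
scene vial 0.87 [0.648 0.036] [0.631 0.033]
```

View pics/l6.png

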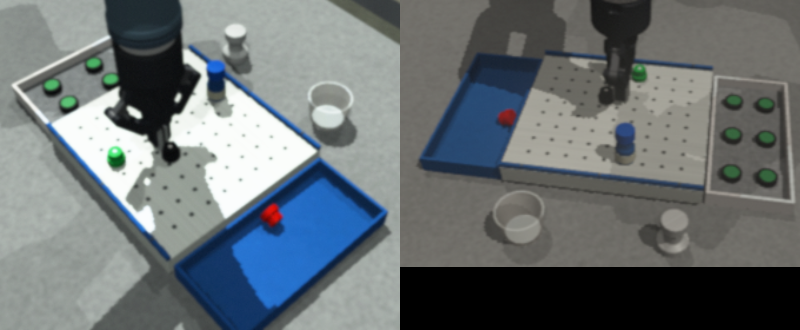

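Call:
servo_tool:
  plan:
    - [[0, -0.002, 0, 0, -1], [0, 0, 0, 0, -1]]

```text
time_s: 14.7
eef_pos: [0.5296, 0.0102, 0.0503]
eef_rot: [0.0, 0.704, 0.71, -0.0]
wrist_force: [0.2, 0.2, 0.8]
opening: 0.002
```

Run:
```python
from h import *
a=camera("side");c=camera("scene")
cv2.imwrite("pics/z.png",np.hstack([cv2.resize(a["img"][200:300,180:280],(400,400),interpolation=2),cv2.resize(c["img"][120:220,220:320],(400,400),interpolation=2)]))
print(get_obs()["wrist_force"])
```

```text
[-0.08655778 -0.04133632  0.05475566]
```

View pics/z.png

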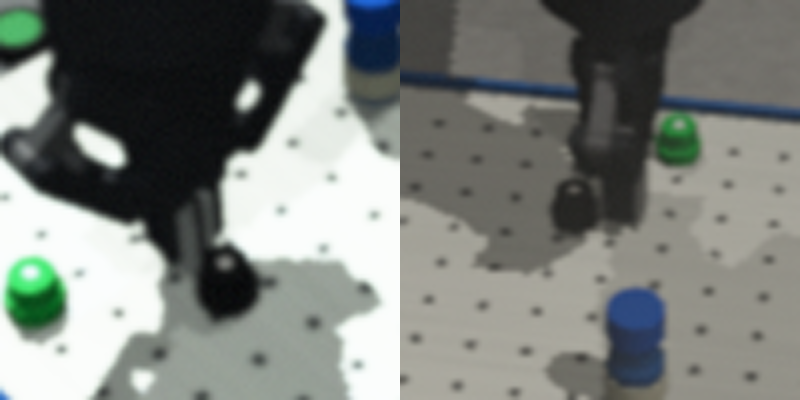

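Black stands upright ahead of the fingers (side zoom (227,280)), and the force was transient. Continuing.

Call:
servo_tool:
  plan:
    - [[0, -0.006, 0, 0, -1], [0, -0.008, 0, 0, -1], [0, -0.008, 0, 0, -1], [0, -0.008, 0, 0, -1], [0, -0.008, 0, 0, -1], [0, -0.008, 0, 0, -1], [0, -0.008, 0, 0, -1], [0, -0.008, 0, 0, -1]]

```text
time_s: 15.6
eef_pos: [0.5296, -0.0524, 0.0503]
eef_rot: [-0.0, 0.704, 0.71, 0.0]
wrist_force: [-0.2, 0.1, 1.2]
opening: 0.001
```

```bash
python3 look.py l7|grep -v vial
```

```text
[ 0.52959923 -0.05240714  0.05029568] 15.6
side fitting_red_center 0.51 [ 0.562 -0.158] [ 0.576 -0.145]
scene fitting_red_center 0.73 [0.656 0.035] [0.631 0.03 ]
side fitting_black_center 0.25 [0.637 0.032] [0.655 0.054]
scene fitting_black_center 0.47 [ 0.531 -0.081] [ 0.5   -0.091]
side fitting_green_center 0.83 [0.475 0.029] [0.485 0.051]
scene fitting_green_center 0.66 [0.477 0.028] [0.443 0.023]
```

View pics/l7.png

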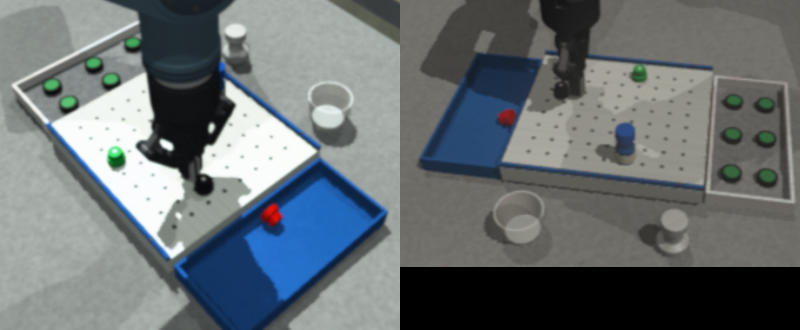

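Black at (0.531, −0.078), centred. Over the edge.

Call:
servo_tool:
  plan:
    - [[0, -0.006, 0, 0, -1], [0, -0.008, 0, 0, -1], [0, -0.008, 0, 0, -1], [0, -0.008, 0, 0, -1], [0, -0.008, 0, 0, -1], [0, -0.008, 0, 0, -1], [0, -0.008, 0, 0, -1], [0, -0.008, 0, 0, -1]]

```text
time_s: 16.9
eef_pos: [0.5296, -0.1145, 0.0503]
eef_rot: [0.0, 0.704, 0.71, -0.0]
wrist_force: [0.3, -0.2, 0.4]
opening: 0.002
```

Call:
servo_tool:
  plan:
    - [[0, -0.008, 0, 0, -1], [0, -0.008, 0, 0, -1], [0, -0.008, 0, 0, -1], [0, -0.008, 0, 0, -1], [0, -0.006, 0, 0, -1], [0, 0, 0, 0, -1]]

```text
time_s: 17.5
eef_pos: [0.5297, -0.1526, 0.0504]
eef_rot: [0.0, 0.704, 0.71, 0.0]
wrist_force: [0.4, -1.1, -0.1]
opening: -0.002
```

Call:
servo_tool:
  plan:
    - [[0, 0, 0.02, 0, -1], [0, 0, 0.03, 0, -1], [-0.01, 0.03, 0.03, 0, -1], [-0.01, 0.045, 0, 0, -1], [-0.01, 0.045, 0, 0, -1], [-0.01, 0.045, 0, 0, -1], [-0.012, 0.045, 0, 0, -1], [0, 0.012, 0, 0, -1]]

```text
time_s: 18.3
eef_pos: [0.4753, 0.0742, 0.13]
eef_rot: [-0.001, 0.703, 0.712, -0.0]
wrist_force: [-0.0, 0.5, 0.0]
opening: -0.002
```

```bash
python3 look.py l8
```

```text
[0.47533494 0.07419874 0.13000422] 18.3
side fitting_red_center 0.68 [ 0.561 -0.159] [ 0.575 -0.146]
scene fitting_red_center 0.61 [0.485 0.026] [0.452 0.021]
side fitting_black_center 0.28 [0.7   0.072] [0.721 0.097]
scene fitting_black_center 0.59 [ 0.55  -0.134] [ 0.52  -0.148]
side fitting_green_center 0.63 [0.47  0.026] [0.48  0.048]
scene fitting_green_center 0.49 [0.473 0.025] [0.439 0.02 ]
side vial 0.6 [0.636 0.038] [0.648 0.053]
scene vial 0.88 [0.645 0.036] [0.628 0.033]
```

View pics/l8.png

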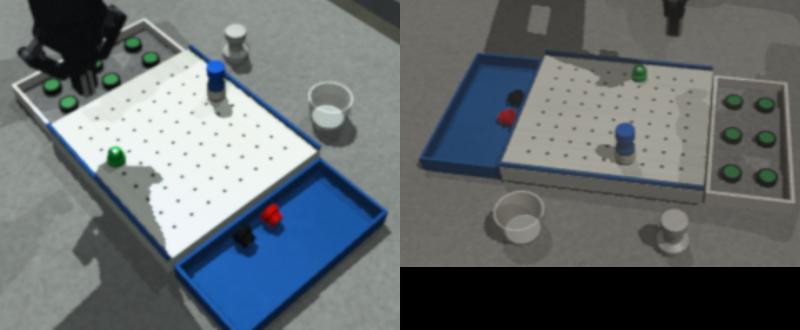

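Black (left view (243,237)) is in the tray. Now green, at (0.475, 0.027).

Call:
servo_tool:
  plan:
    - [[-0.001, -0.004, -0.03, 0, -1], [0, 0, -0.03, 0, -1], [0, 0, -0.015, 0, -1], [0, 0, -0.005, 0, -1], [0, 0, 0, 0, -1], [0, -0.006, 0, 0, -1], [0, -0.006, 0, 0, -1], [0, -0.006, 0, 0, -1]]

```text
time_s: 19.6
eef_pos: [0.4774, 0.0476, 0.0512]
eef_rot: [0.001, 0.704, 0.71, 0.001]
wrist_force: [0.2, -1.0, 0.9]
opening: -0.003
```

Call:
servo_tool:
  plan:
    - [[0, -0.006, 0, 0, -1], [0, -0.008, 0, 0, -1], [0, -0.008, 0, 0, -1], [0, -0.008, 0, 0, -1], [0, -0.008, 0, 0, -1], [0, -0.008, 0, 0, -1], [0, -0.004, 0, 0, -1], [0, 0, 0, 0, -1]]

```text
time_s: 20.4
eef_pos: [0.4766, -0.0023, 0.0503]
eef_rot: [0.0, 0.704, 0.71, -0.0]
wrist_force: [0.4, 0.2, 0.3]
opening: 0.002
```

```bash
python3 look.py l9|grep -v vial
```

```text
[ 0.47664133 -0.00233437  0.05025659] 20.4
side fitting_red_center 0.78 [ 0.563 -0.153] [ 0.577 -0.139]
scene fitting_red_center 0.53 [ 0.597 -0.138] [ 0.569 -0.152]
side fitting_black_center 0.51 [ 0.519 -0.161] [ 0.531 -0.148]
scene fitting_black_center 0.61 [ 0.552 -0.139] [ 0.522 -0.153]
side fitting_green_center 0.78 [ 0.47  -0.027] [ 0.48  -0.007]
scene fitting_green_center 0.45 [ 0.483 -0.028] [ 0.449 -0.035]
```

View pics/l9.png

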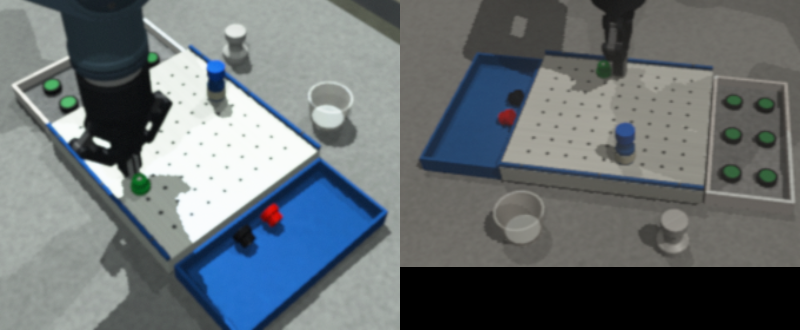

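Green at (0.476, −0.027), centred.

Call:
servo_tool:
  plan:
    - [[0, -0.006, 0, 0, -1], [0, -0.008, 0, 0, -1], [0, -0.008, 0, 0, -1], [0, -0.008, 0, 0, -1], [0, -0.008, 0, 0, -1], [0, -0.008, 0, 0, -1], [0, -0.006, 0, 0, -1], [0, 0, 0, 0, -1]]

```text
time_s: 21.7
eef_pos: [0.4768, -0.0546, 0.0504]
eef_rot: [0.0, 0.704, 0.71, 0.0]
wrist_force: [0.6, 0.6, 0.3]
opening: -0.001
```

```bash
python3 look.py l10|grep green
```

```text
side fitting_green_center 0.6 [ 0.474 -0.078] [ 0.484 -0.061]
scene fitting_green_center 0.4 [ 0.475 -0.072] [ 0.441 -0.082]
```

View pics/l10.png

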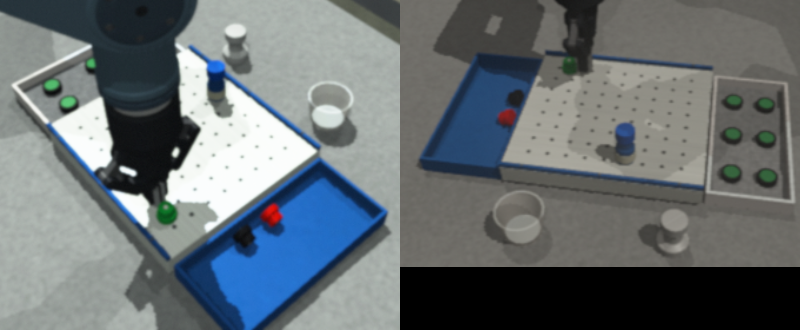

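Call:
servo_tool:
  plan:
    - [[0, -0.006, 0, 0, -1], [0, -0.008, 0, 0, -1], [0, -0.008, 0, 0, -1], [0, -0.008, 0, 0, -1], [0, -0.008, 0, 0, -1], [0, -0.008, 0, 0, -1], [0, -0.008, 0, 0, -1], [0, -0.008, 0, 0, -1]]

```text
time_s: 23.0
eef_pos: [0.4766, -0.1165, 0.0503]
eef_rot: [0.0, 0.704, 0.71, -0.0]
wrist_force: [0.4, 0.6, 0.0]
opening: 0.006
```

Call:
servo_tool:
  plan:
    - [[0, -0.008, 0, 0, -1], [0, -0.008, 0, 0, -1], [0, -0.008, 0, 0, -1], [0, -0.008, 0, 0, -1], [0, -0.004, 0, 0, -1], [0, 0, 0, 0, -1]]

```text
time_s: 23.6
eef_pos: [0.4767, -0.1523, 0.0503]
eef_rot: [0.0, 0.704, 0.71, 0.0]
wrist_force: [-0.4, -0.4, -0.0]
opening: -0.002
```

Call:
servo_tool:
  plan:
    - [[0, 0, 0.02, 0, -1], [0, 0, 0.03, 0, -1], [0, 0, 0.04, 0, -1], [0, 0, 0.04, 0, -1], [-0.03, 0, 0.03, 0, -1], [-0.04, 0, 0, 0, -1], [-0.03, 0, 0, 0, -1], [0, 0, 0, 0, -1]]

```text
time_s: 24.4
eef_pos: [0.374, -0.1507, 0.21]
eef_rot: [-0.0, 0.704, 0.71, -0.0]
wrist_force: [1.5, -0.3, -0.2]
opening: 0.002
```

```bash
python3 look.py l11
python3 - <<'E'
from h import *
a=camera("side");c=camera("scene");w=camera("wrist")
cv2.imwrite("pics/z2.png",np.hstack([cv2.resize(a["img"][270:420,230:430],(533,400),interpolation=2),cv2.resize(c["img"][130:240,120:230],(260,260),interpolation=2).repeat(1,0) if 0 else cv2.resize(c["img"][130:240,120:193],(265,400),interpolation=2)]))
cv2.imwrite("pics/w2.png",w["img"])
E
```

```text
[ 0.37403136 -0.15073894  0.20998737] 24.4
side fitting_red_center 0.72 [ 0.561 -0.157] [ 0.575 -0.144]
scene fitting_red_center 0.63 [ 0.596 -0.138] [ 0.568 -0.152]
side fitting_black_center 0.75 [ 0.518 -0.159] [ 0.53  -0.146]
scene fitting_black_center 0.44 [ 0.561 -0.132] [ 0.532 -0.146]
side fitting_green_center 0.69 [ 0.468 -0.161] [ 0.477 -0.148]
scene fitting_green_center 0.41 [ 0.506 -0.141] [ 0.473 -0.155]
side vial 0.63 [0.637 0.041] [0.648 0.056]
scene vial 0.69 [0.644 0.033] [0.627 0.03 ]
```

View pics/l11.png

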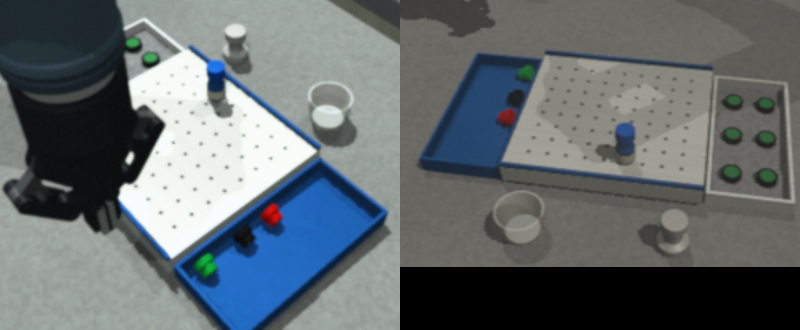

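View pics/z2.png

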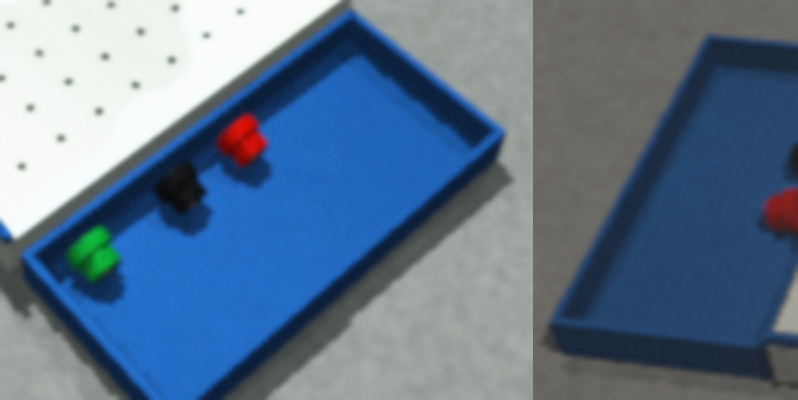

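View pics/w2.png

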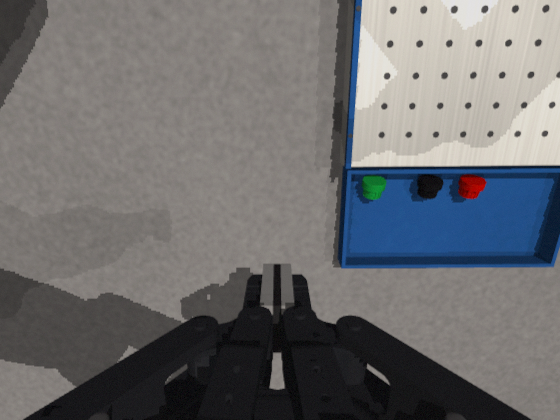

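All three lie in the tray beside its near wall. I'll triangulate their heights and positions before handing in.

Run:
```python
from h import *
P=[camera(n) for n in("side","scene","wrist")]
b=(.5577,.0047,.0107); c,s=np.cos(b[2]),np.sin(b[2]); T=np.array([b[0]+s*.188,b[1]-c*.188])
for k in("red","black","green"):
    A=np.zeros((3,3));y=np.zeros(3);n=0
    for p in P:
        r=pinpoint(p,f"fitting_{k}_center")
        if not r: continue
        o,d=ray(p,(r[0]["centre"][1]*560,r[0]["centre"][0]*420)); d/=np.linalg.norm(d); M=np.eye(3)-np.outer(d,d); A+=M;y+=M@o;n+=1
        print("   z.014:",np.round(o+d*(.014-o[2])/d[2],3)[:2])
    X=np.linalg.solve(A,y); e=X[:2]-T; print(k,n,np.round(X,3),"tray",np.round([c*e[0]+s*e[1],-s*e[0]+c*e[1]],3))
for k,z in(("vial",.032),("pot",0),("post_clamp",0)):
    for p in P[:2]:
        r=pinpoint(p,k)
        if r: print(k,np.round(onz(p,(r[0]["centre"][1]*560,r[0]["centre"][0]*420),z),3)[:2])
```

```text
z.014: [ 0.572 -0.146]
   z.014: [ 0.755 -0.071]
   z.014: [ 0.573 -0.145]
red 3 [ 0.644 -0.128 -0.107] tray [0.085 0.055]
   z.014: [ 0.531 -0.148]
   z.014: [ 0.531 -0.152]
   z.014: [ 0.533 -0.146]
black 3 [ 0.532 -0.148  0.015] tray [-0.027  0.035]
   z.014: [ 0.476 -0.147]
   z.014: [ 0.474 -0.15 ]
   z.014: [ 0.476 -0.148]
green 3 [ 0.476 -0.148  0.016] tray [-0.084  0.036]
vial [0.638 0.042]
vial [0.65  0.037]
pot [ 0.742 -0.073]
pot [ 0.746 -0.074]
post_clamp [0.736 0.103]
post_clamp [0.739 0.108]
```

```bash
python3 -c "
from bench import *
print(hand_in())"
```

```text
the job is handed in; nothing more can be done
None
```

I swept red, black and green one at a time along the board with the closed fingers and off the −y end into the blue tray. Then I raised the arm clear to the side and handed in with the clock at about 25 s.

**Fittings:** In the last pictures all three lie in the tray beside its board-side wall, at about y = +0.036 m in the tray frame (limit ±0.05 m). Black and green triangulate to 15–16 mm above the bench (limit 36 mm). For red, the side and wrist views agree on a position in the tray at about the same height. The scene-camera detection disagreed because it had locked onto the pot, so I set it aside after checking the pictures.

**Everything else:** The vial, pot and post clamp stand upright. Their final detections match the first ones to within the network's scatter of about 5–9 mm, and nothing in the pictures suggests they moved. I never went near enough to touch the lens tray. There was one brief wrist force of about 6–8 N while pushing black. It was gone at the next reading, and black was still standing upright.

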